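# Seat the knurled lock cap on the bending jig and hold it home

### The job

Pick up the knurled metal cap from the bench and set it over the upright stud of the bending jig; turn it until one of the hidden keyways inside it drops over the stud's cross pin, then push the cap fully home so that the spring washer below it is pressed flat. Finish while still holding the cap pushed home with the gripper: do not let go. Handle the cap gently throughout, gripping with no more than about 60 N and never forcing it down on the pin, and leave the other things on the bench undisturbed.

Things in the scene. Friction and masses are not known exactly. Their poses are not given: they have to be found in the camera images.
- cap_center (a point): Centre (half-way up, on the axis) of the knurled cap: an upright steel cylinder, 46 mm in diameter and 44 mm high, fine dark ribs all round its side, a plain flat closed top; 0.11 to 0.23 kg. It stands open end down on the bench and can be gripped anywhere round its side. z: its axis, up; x and y are any two level directions.
- cap_mouth (a point): Centre of the cap's open underside, 22 mm below its centre. A blind bore 18 mm wide, 36 mm deep, with four keyways 9 mm wide, 90 degrees apart, along the whole bore; hidden from outside, their direction in the cap is not given. A quarter turn either way always brings one to each end of the pin; the cap drops where they agree within about 0.1 rad.
- seat (a point): Point on the axis of the jig's upright steel stud where the cap's underside lies when fully home, 48 mm above the bench (cap centre then 22 mm above this point). z up. The stud is 16 mm in diameter; its tip, 28 mm above this point, tapers over the last 8 mm to 7 mm wide.
- pin_top (a point): Point on the stud's axis at the height of the top of its cross pin, 14 mm above the seat. The pin is level, 6 mm square and sticks out 6.5 mm on both sides of the stud; its direction differs from run to run and is not given. A cap out of line rests with its underside here; in line it drops 8 mm onto the spring washer, then must be pushed the last 6 mm.
- board (a point): Centre of the top face of the jig's plywood board, 280 mm (x) by 250 mm (y), 18 mm thick. The stud stands at x = -20 mm in the middle of a round wooden former 164 mm across, top 36 mm above the bench. A bent strip and stop blocks (tops 50 mm above the bench) stand 83 mm and more from the stud; black knobs on the blocks reach 60 mm above the bench, 94 mm and more from the stud.
- washer (a joint): How far the aluminium spring washer round the foot of the stud (52 mm across, 4 mm thick) is pressed down: 0 at rest, 0.006 m flat. It pushes back with about 3 N at first and 8 N when flat, and springs up again when the cap is not held down.

How it is judged:
By the outcome, as a careful person would: the job done as asked, in the order asked, and still so for the second after the job is handed in, while the arm keeps its last pose, push and grip.
It also fails if it takes over 51 s, if anything falls off the work surface, if the arm or the gripper's body presses on something with over 40 N, if the wrist force passes 120 N, or if a joint passes its speed limit or range.

### The arm

A 7-joint arm with a two-finger parallel gripper is mounted at the origin on the work surface. World frame = base frame: x ahead of the robot, y to its left, z up, the work surface at z = 0. Lengths are in m, angles in rad, forces in N, time in s.
With the tool pointing down it reaches from about 0.35 to 0.9 m from the base axis. Payload 19.9 kg.
Tool frame: the origin (TCP) lies between the finger pads; the fingertips stand 19 mm ahead of it and the grasp point (between the pads) is the TCP; z points along the fingers, y is the direction in which the jaws open and shut (so a half turn about z gives the same grasp; the last joint's range is limited). The gripper opens to 94 mm and grips with 3 to 60 N. Pads are 16 mm wide; open, the fingers measure 119 mm over their backs; the gripper's body (75 mm by 177 mm) begins 78 mm behind the grasp point.
Start: joints at [1.288, 0.417, -0.01, 1.614, 0.005, 1.111, -0.053], TCP at [0.15, -0.607, 0.199] pointing down, gripper open.
Joint ranges: [-2.81, 2.81], [-0.39, 2.02], [-1.27, 1.25], [0.06, 2.57], [-1.19, 4.33], [0.19, 2], [-2.82, 2.82]. Speed limits (rad/s): [1.89, 1.89, 2.39, 2.39, 3.01, 3.01, 3.01].

### API

Orientations are given as a 3x3 rotation matrix whose columns are the frame's x, y, z axes.
In Python, from rig import robot gives the robot as it stands. Calls block until the motion is done:
- robot.move_ptp(position, orientation): joint-space move of the TCP to a pose.
- robot.move_linear(position, velocity=0.15, frame=None, threshold=None): straight line of the TCP; frame=None keeps the orientation; velocity is the mean speed in m/s. With threshold (N) it stops when the force on the tool has changed by that much, and returns True; else False.
- robot.goto_joints(angles): joint-space move.
- robot.gripper_to(opening): finger opening in m; the grip force is fixed at half the most; returns when the fingers have stopped.
- robot.pause(seconds).
- robot.ik(position, orientation): joint angles nearest the present ones, or None.
- robot.get_state(): the state.
- robot.grab_frame(name): name is "scene" or "top" or "wrist"; returns the picture (400x640x3 uint8, red, green, blue); there is no depth.
- robot.camera_info(name): a dict with "fx", "fy", "cx", "cy" (pixels), "dist" ([k1, k2, p1, p2, k3] as OpenCV has them; the pictures are not rectified), "rvec" (rotation vector, rad) and "tvec" (3), from world to camera coordinates, as OpenCV has them. Camera axes: x right, y down, z forward; pixel columns grow to the right and rows downward; lengths in m; the calibration is good to about 2 mm. A picture is of the moment at which its call begins: read the wrist's pose just before it. camera_info takes no time and is no camera call; for the wrist camera it gives the pose at the moment of the call.
A pose or a line that the arm cannot do raises robot.PlanningError and nothing moves.
- robot.sign_off(): hands the job in, once; it reports no verdict.
The state is a dict: "time": time; "qpos": joint angles; "joint_vel": joint speeds; "effort": joint torques, N m; "ee_pos": TCP position; "tool_rot": TCP orientation; "force": force on the tool from outside, world axes, zero at the start; "moment": the same for the moment, N m; "opening": finger opening in m.
Only numpy, scipy, OpenCV 4.12 (cv2) and the standard library are available. Lean on these libraries where they do the work, as an engineer would, in place of code of your own. Each camera call takes 0.05 s, during which the arm holds its last target.

## Working session

There is one attempt and no reset: what is moved stays moved. The work goes in short steps, each a Python script; the robot and the scene stay as the last script left them, time stands still between calls to the robot, and variables do not carry over. Pictures are saved under pics/ and viewed, and the job is handed in when it is done.

```bash
ls; mkdir -p pics; python3 - <<'E'
from rig import robot
import cv2
for n in ["scene","top","wrist"]:
    i=robot.camera_info(n); print(n,i)
    cv2.imwrite(f"pics/a_{n}.png",robot.grab_frame(n)[:,:,::-1])
s=robot.get_state(); print(s)
E
```

```text
pics
scene {'fx': 376.3500665066641, 'fy': 376.3500665066641, 'cx': 321.1846166230269, 'cy': 195.42140808081777, 'dist': array([-0.03031375,  0.        ,  0.        ,  0.        ,  0.        ]), 'rvec': array([ 1.7981201 ,  1.54261431, -0.7006196 ]), 'tvec': array([-0.01400235, -0.26810159,  1.15605223])}
top {'fx': 473.8248588974238, 'fy': 473.8248588974238, 'cx': 316.2148509509114, 'cy': 200.04961527589677, 'dist': array([0.02114768, 0.        , 0.        , 0.        , 0.        ]), 'rvec': array([ 2.11536795, -2.12830291,  0.14836474]), 'tvec': array([-0.07144948,  0.50181382,  1.00000131])}
wrist {'fx': 336.14014770994197, 'fy': 336.14014770994197, 'cx': 328.32406447842527, 'cy': 199.84408236930255, 'dist': array([-0.02286924,  0.        ,  0.        ,  0.        ,  0.        ]), 'rvec': array([-2.32554037,  1.82264051,  0.21013947]), 'tvec': array([-0.62494085, -0.02280215,  0.38887757])}
{'time': 0.15, 'qpos': array([ 1.28749952,  0.41784062, -0.01031012,  1.61401498,  0.00469343,
        1.11071239, -0.05299585]), 'joint_vel': array([-0.00041432, -0.00128587, -0.0009367 ,  0.00098965, -0.00044533,
        0.00020366, -0.00055932]), 'effort': array([ 2.65102201e-03, -8.51531768e+01,  6.39715064e-01, -4.26134026e+01,
       -4.89256822e-02,  1.71167159e-02, -1.75013429e-05]), 'ee_pos': array([ 0.14958159, -0.60653414,  0.19847541]), 'tool_rot': array([[ 9.70905625e-01,  2.39462272e-01, -2.95288014e-04],
       [ 2.39462443e-01, -9.70905207e-01,  9.04498438e-04],
       [-7.01034192e-05, -9.48893011e-04, -9.99999547e-01]]), 'force': array([-0.09184804, -0.04157492, -0.04048448]), 'moment': array([ 0.00044255, -0.01355952, -0.01410013]), 'opening': 0.09390735991446676}
```

View pics/a_scene.png

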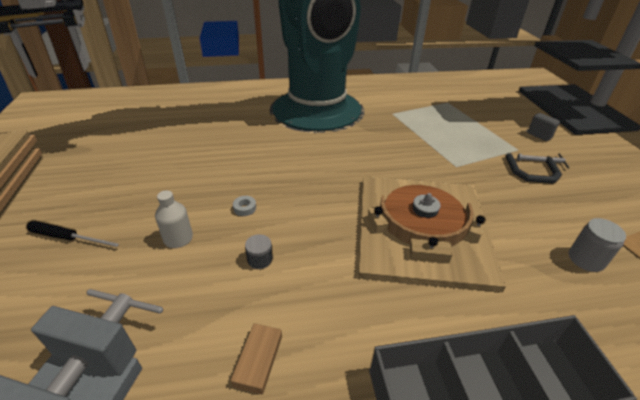

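View pics/a_top.png

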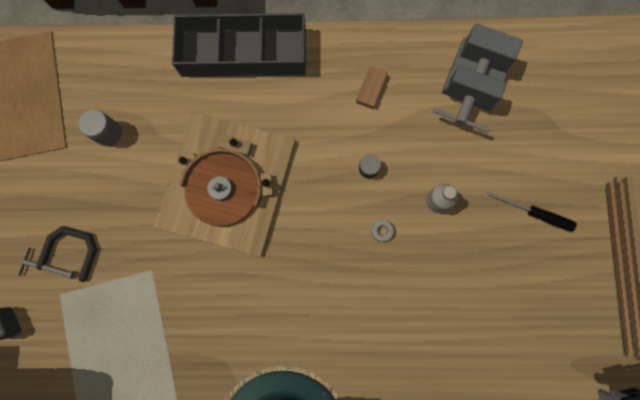

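View pics/a_wrist.png

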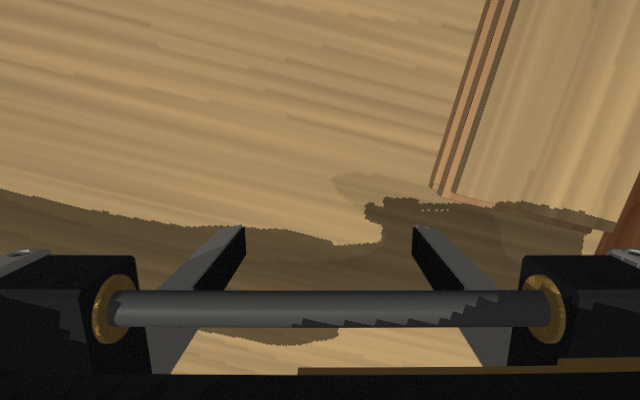

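The top view shows the cap at about (370,166) and the stud at about (219,187). The scene view has them at (259,250) and (428,200). Next I'll write ray-casting helpers and zoom in.

```bash
cat > h.py <<'E'
import numpy as np, cv2
def ray(info,px):
    K=np.array([[info['fx'],0,info['cx']],[0,info['fy'],info['cy']],[0,0,1.]])
    u=cv2.undistortPoints(np.array([[px]],float),K,info['dist'])[0,0]
    R=cv2.Rodrigues(info['rvec'])[0]
    return -R.T@info['tvec'], R.T@np.array([u[0],u[1],1.])
def onplane(info,px,z):
    o,d=ray(info,px); return o+d*(z-o[2])/d[2]
def proj(info,P):
    K=np.array([[info['fx'],0,info['cx']],[0,info['fy'],info['cy']],[0,0,1.]])
    return cv2.projectPoints(np.array(P,float).reshape(-1,3),info['rvec'],info['tvec'],K,info['dist'])[0][:,0]
def crop(im,x0,y0,x1,y1,s,fn):
    cv2.imwrite(fn,cv2.resize(im[y0:y1,x0:x1],None,fx=s,fy=s,interpolation=cv2.INTER_CUBIC))
E
python3 - <<'E'
from h import *
from rig import robot
t=cv2.imread('pics/a_top.png');s=cv2.imread('pics/a_scene.png')
a=t[140:190,345:395]; b=t[145:225,175:265]
c=s[225:275,235:285]; d=s[175:245,380:480]
r=lambda x:cv2.resize(x,(390,290),interpolation=cv2.INTER_CUBIC)
cv2.imwrite('pics/b.png',np.vstack([np.hstack([r(a),r(b)]),np.hstack([r(c),r(d)])]))
T=robot.camera_info('top');S=robot.camera_info('scene')
print(onplane(T,(370,166),.044),onplane(S,(259,242),.044))
print(onplane(T,(219,187),.076),onplane(S,(428,195),.076))
E
```

```text
[ 0.57612778 -0.19374115  0.044     ] [ 0.57912646 -0.19269747  0.044     ]
[0.5255661  0.13275895 0.076     ] [0.53227795 0.13412119 0.076     ]
```

View pics/b.png

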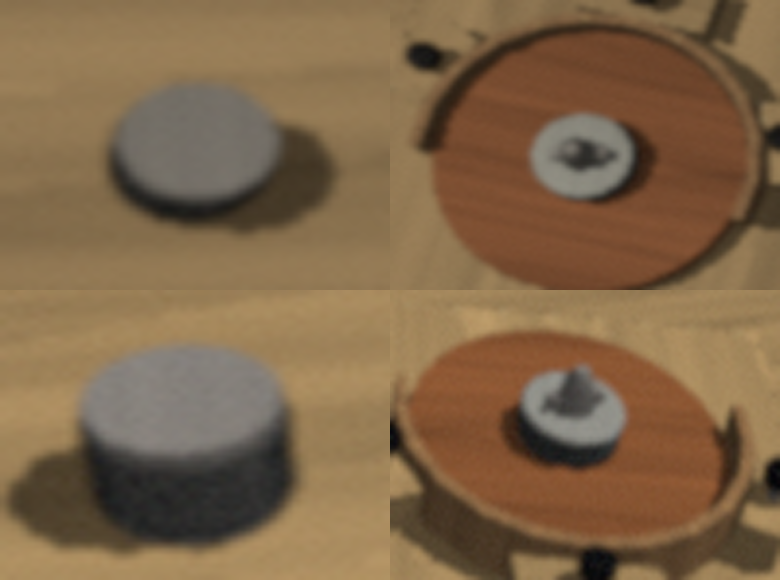

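```bash
python3 - <<'E'
from h import *
from rig import robot
W=robot.camera_info('wrist');st=robot.get_state()
o,d=ray(W,(W['cx'],W['cy'])); R=st['tool_rot']
print('cam in tool',R.T@(o-st['ee_pos']),'axis',R.T@d)
T=robot.camera_info('top');S=robot.camera_info('scene')
t=cv2.imread('pics/a_top.png');s=cv2.imread('pics/a_scene.png')
# top washer: light ring mask
for n,im,x0,y0,x1,y1,I in (('top',t,195,165,245,210,T),('scene',s,405,185,450,220,S)):
    sub=im[y0:y1,x0:x1].astype(int); sat=sub.max(2)-sub.min(2)
    m=((sat<30)&(sub.max(2)>95)).astype(np.uint8)
    c,_=cv2.findContours(m,cv2.RETR_EXTERNAL,cv2.CHAIN_APPROX_NONE); c=max(c,key=cv2.contourArea)
    print(n,len(c),cv2.fitEllipse(cv2.convexHull(c)+np.array([[x0,y0]])))
    cc=np.array(cv2.fitEllipse(cv2.convexHull(c))[0])+[x0,y0]
    print('washer',onplane(I,cc,.054))
for n,im,x0,y0,x1,y1,I in (('top',t,350,145,390,185,T),('scene',s,240,230,280,272,S)):
    sub=im[y0:y1,x0:x1].astype(int); sat=sub.max(2)-sub.min(2)
    m=((sat<30)&(sub.max(2)>85)).astype(np.uint8)
    c,_=cv2.findContours(m,cv2.RETR_EXTERNAL,cv2.CHAIN_APPROX_NONE); c=max(c,key=cv2.contourArea)
    e=cv2.fitEllipse(cv2.convexHull(c)+np.array([[x0,y0]])); print(n,e,onplane(I,e[0],.044))
for y in range(-180,180,30):
    a=np.radians(y);R=np.array([[np.cos(a),np.sin(a),0],[np.sin(a),-np.cos(a),0],[0,0,-1]])
    for p in ([.577,-.193,.1],[.528,.133,.15]):
        q=robot.ik(p,R); print(y,p,None if q is None else np.round(q,2))
E
```

```text
cam in tool [ 0.06558605  0.00038042 -0.18511204] axis [-2.26651244e-01  2.87983555e-04  9.73975940e-01]
top 63 ((218.8722381591797, 187.49920654296875), (21.99639892578125, 23.27371597290039), 39.29985046386719)
washer [0.52882994 0.13822321 0.054     ]
scene 96 ((426.8005065917969, 202.88368225097656), (17.267683029174805, 26.02460289001465), 107.50025939941406)
washer [0.53047225 0.13703176 0.054     ]
top ((369.7608642578125, 163.95228576660156), (19.126951217651367, 20.86490821838379), 86.60248565673828) [ 0.58077845 -0.19331751  0.044     ]
scene ((257.88067626953125, 244.24732971191406), (18.998292922973633, 26.215341567993164), 82.93038177490234) [ 0.58424473 -0.19483534  0.044     ]
-180 [0.577, -0.193, 0.1] [ 0.77  0.59 -0.68  1.72  0.43  0.98  1.5 ]
-180 [0.528, 0.133, 0.15] [ 0.53  0.56 -1.09  1.84  0.56  1.09  0.79]
-150 [0.577, -0.193, 0.1] [ 1.02  0.77 -1.09  1.72  0.75  1.13  1.8 ]
-150 [0.528, 0.133, 0.15] [ 0.52  0.56 -1.08  1.84  0.55  1.09  1.32]
-120 [0.577, -0.193, 0.1] [ 1.02  0.77 -1.09  1.72  0.75  1.13  2.32]
-120 [0.528, 0.133, 0.15] [ 0.52  0.56 -1.08  1.8
[... 552 characters left out ...]
.39  1.02 -2.2 ]
30 [0.577, -0.193, 0.1] [ 0.57  0.53 -0.4   1.73  0.25  0.93 -0.97]
30 [0.528, 0.133, 0.15] [ 0.46  0.51 -0.99  1.84  0.49  1.06 -1.76]
60 [0.577, -0.193, 0.1] [ 0.65  0.54 -0.5   1.73  0.31  0.95 -0.5 ]
60 [0.528, 0.133, 0.15] [ 0.5   0.54 -1.05  1.84  0.53  1.08 -1.28]
90 [0.577, -0.193, 0.1] [ 0.72  0.57 -0.6   1.73  0.38  0.97 -0.03]
90 [0.528, 0.133, 0.15] [ 0.52  0.56 -1.09  1.84  0.56  1.09 -0.77]
120 [0.577, -0.193, 0.1] [ 0.79  0.6  -0.7   1.72  0.45  0.99  0.44]
120 [0.528, 0.133, 0.15] [ 0.53  0.56 -1.09  1.84  0.56  1.09 -0.25]
150 [0.577, -0.193, 0.1] [ 0.75  0.58 -0.64  1.73  0.41  0.97  1.  ]
150 [0.528, 0.133, 0.15] [ 0.52  0.56 -1.09  1.84  0.56  1.09  0.27]
```

```bash
cat >> h.py <<'E'
def Ry(deg):
    a=np.radians(deg); return np.array([[np.cos(a),np.sin(a),0],[np.sin(a),-np.cos(a),0],[0,0,-1]])
E
python3 - <<'E'
from h import *
from rig import robot
import pickle
def shot(n):
    W=robot.camera_info('wrist'); im=robot.grab_frame('wrist')[:,:,::-1].copy()
    cv2.imwrite(f'pics/{n}.png',im); pickle.dump(W,open(n+'.pkl','wb'))
    st=robot.get_state(); print(n,st['time'],st['ee_pos'],st['qpos'].round(2),st['force'])
robot.move_ptp([.529,.1376,.19],Ry(120)); print(robot.get_state()['time'])
robot.move_linear([.529,.1376,.13],velocity=.1); shot('w_stud')
robot.move_linear([.529,.1376,.19],velocity=.15)
robot.move_ptp([.581,-.194,.14],Ry(120)); shot('w_cap')
E
```

```text
3.0833
w_stud 3.8833 [0.52929561 0.13783222 0.1305336 ] [ 0.48  0.57 -1.03  1.85  0.56  1.05 -0.26] [-0.6422503   0.54641406  0.20493822]
w_cap 5.7667 [ 0.58139502 -0.19212855  0.14037657] [ 0.96  0.66 -0.99  1.68  0.6   1.14  0.33] [ 0.4128592   0.96336177 -0.32294525]
```

View pics/w_stud.png

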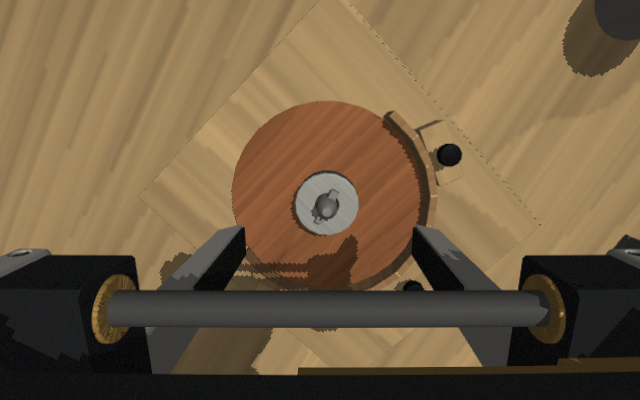

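View pics/w_cap.png

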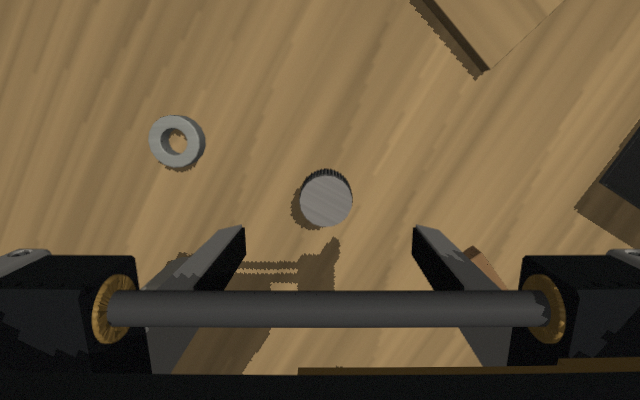

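The stud and washer are at about (327,205), with the cross pin clearly visible. The cap top is at about (326,200).

```bash
python3 - <<'E'
from h import *
import pickle
a=cv2.imread('pics/w_stud.png'); b=cv2.imread('pics/w_cap.png')
crop(np.hstack([a[160:250,280:375],b[155:245,280:375]]),0,0,190,90,4,'pics/c.png')
for n,im,z,th in(('w_stud',a,.054,110),('w_cap',b,.044,100)):
    W=pickle.load(open(n+'.pkl','rb'))
    sub=im[150:250,270:385].astype(int); sat=sub.max(2)-sub.min(2)
    m=((sat<30)&(sub.max(2)>th)).astype(np.uint8)
    c,_=cv2.findContours(m,cv2.RETR_EXTERNAL,cv2.CHAIN_APPROX_NONE); c=max(c,key=cv2.contourArea)
    e=cv2.fitEllipse(cv2.convexHull(c)+np.array([[270,150]])); p=onplane(W,e[0],z)
    print(n,e,p)
    if n=='w_stud': print('tip expected',proj(W,[p[0],p[1],.076]),'pintop',proj(W,[p[0],p[1],.062]))
E
```

```text
w_stud ((326.6683349609375, 203.41200256347656), (61.38225555419922, 63.07915115356445), 81.7185287475586) [0.52773445 0.13810079 0.054     ]
tip expected [[326.52967567 210.48982991]] pintop [[326.62053981 205.85150822]]
w_cap ((325.48712158203125, 200.76495361328125), (50.6048583984375, 51.7753791809082), 83.87934112548828) [ 0.58019985 -0.1946677   0.044     ]
```

View pics/c.png

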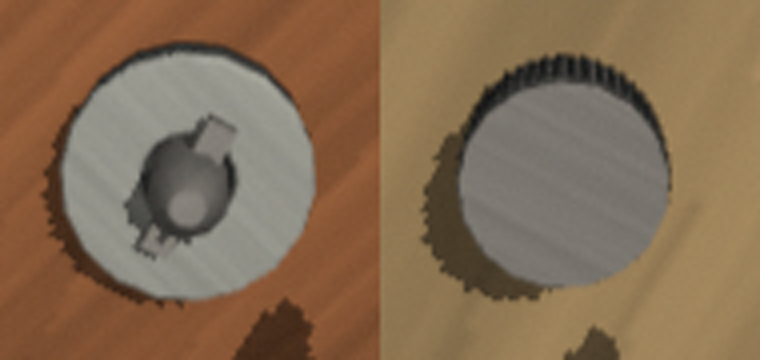

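```bash
python3 - <<'E'
from h import *
from rig import robot
import pickle
W=pickle.load(open('w_stud.pkl','rb'))
print('tip',onplane(W,(326.5,211.9),.076))
p,q=onplane(W,(335,190.8),.062),onplane(W,(317,221.3),.062); print('pin',p,q,(p+q)/2,np.degrees(np.arctan2(*(p-q)[1::-1])),np.linalg.norm(p-q))
def st(m):
    s=robot.get_state(); print(m,round(s['time'],2),s['ee_pos'].round(4),s['force'].round(2),s['moment'].round(2),round(s['opening'],4)); return s
st('0')
print(robot.move_linear([.5803,-.1945,.027],velocity=.1,frame=Ry(120),threshold=8)); st('down')
robot.pause(.3); st('settled')
robot.gripper_to(.03); st('grip')
robot.move_linear([.5803,-.1945,.10],velocity=.1); robot.pause(.2); st('lift')
W=robot.camera_info('wrist'); cv2.imwrite('pics/held.png',robot.grab_frame('wrist')[:,:,::-1])
pickle.dump(W,open('held.pkl','wb'))
E
```

```text
tip [0.52825195 0.1371572  0.076     ]
pin [0.52736526 0.15167105 0.062     ] [0.52742721 0.12347155 0.062     ] [0.52739624 0.1375713  0.062     ] 90.12587149982532 0.028199573119080407
0 5.77 [ 0.5814 -0.1921  0.1404] [ 0.41  0.96 -0.32] [-0.03 -0.11 -0.05] 0.094
False
down 7.05 [ 0.5807 -0.1946  0.0276] [-0.2  -0.22 -0.05] [-0.03 -0.05 -0.05] 0.0942
settled 7.35 [ 0.5804 -0.1946  0.0272] [ 0.29 -0.39 -0.32] [-0.01 -0.14 -0.03] 0.0939
grip 8.17 [ 0.5802 -0.1946  0.027 ] [-0.64  0.03  0.02] [-0.04 -0.13  0.04] 0.0449
lift 9.25 [ 0.5801 -0.1944  0.0995] [ 0.29 -0.22 -2.18] [ 0.01 -0.08 -0.02] 0.0452
```

View pics/held.png

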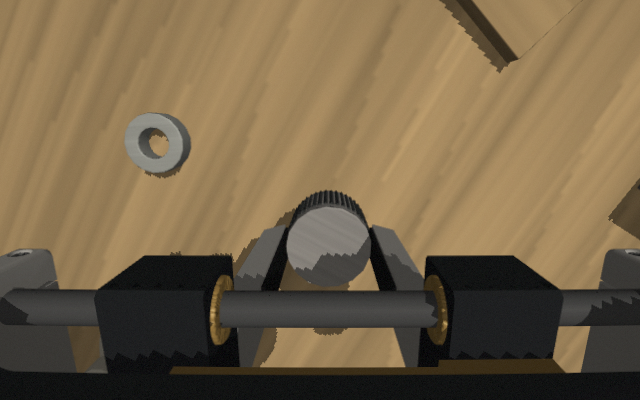

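The cap is held upright, with its top ellipse centred near (329,245). The weight reading is 2.2 N. I'll check its offset from the TCP.

```bash
python3 - <<'E'
from h import *
import pickle
W=pickle.load(open('held.pkl','rb')); im=cv2.imread('pics/held.png')
P=np.array([.5801,-.1944,.0995])
for c in((329,245),(329,246.5)):
    p=onplane(W,c,P[2]+.017); print(p, Ry(120).T@(p-P))
print(proj(W,P+[0,0,.017]))
crop(im,270,180,390,300,5,'pics/d.png')
E
```

```text
[ 0.58003637 -0.19323478  0.1165    ] [ 0.00104092  0.00052751 -0.017     ]
[ 0.58045854 -0.19396603  0.1165    ] [ 0.00019656  0.00052749 -0.017     ]
[[328.00645476 246.84892714]]
```

View pics/d.png

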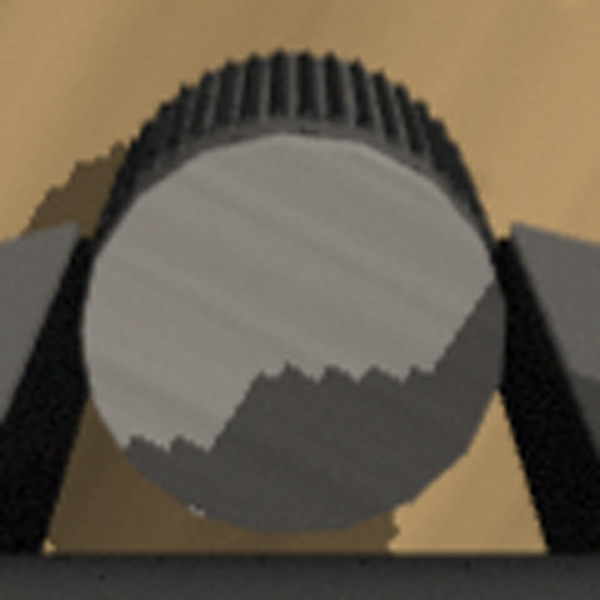

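```bash
cat >> h.py <<'E'
from rig import robot
def st(m):
    s=robot.get_state(); print(m,round(s['time'],2),s['ee_pos'].round(4),s['force'].round(2),s['moment'].round(2),round(s['opening'],4)); return s
E
python3 - <<'E'
from h import *
robot.move_linear([.5803,-.1945,.135],velocity=.15)
robot.move_linear([.5281,.1376,.135],velocity=.22,frame=Ry(120)); robot.pause(.3); st('over'); print(robot.get_state()['qpos'].round(2))
print(robot.move_linear([.5281,.1376,.108],velocity=.06)); st('a')
print(robot.move_linear([.5281,.1376,.0915],velocity=.02,threshold=4)); robot.pause(.2); st('b')
cv2.imwrite('pics/on.png',robot.grab_frame('scene')[140:260,340:500,::-1].repeat(4,0).repeat(4,1))
E
```

```text
over 11.66 [0.5282 0.1373 0.135 ] [ 0.8   0.59 -1.38] [-0.06 -0.07  0.04] 0.0451
[ 0.48  0.56 -1.04  1.85  0.56  1.06 -0.25]
False
a 12.26 [0.528  0.1378 0.1079] [-0.86  0.09 -1.31] [ 0.01 -0.1   0.01] 0.0449
False
b 13.43 [0.5281 0.1376 0.0916] [ 0.35  0.59 -1.38] [-0.03 -0.11 -0.01] 0.0452
```

View pics/on.png

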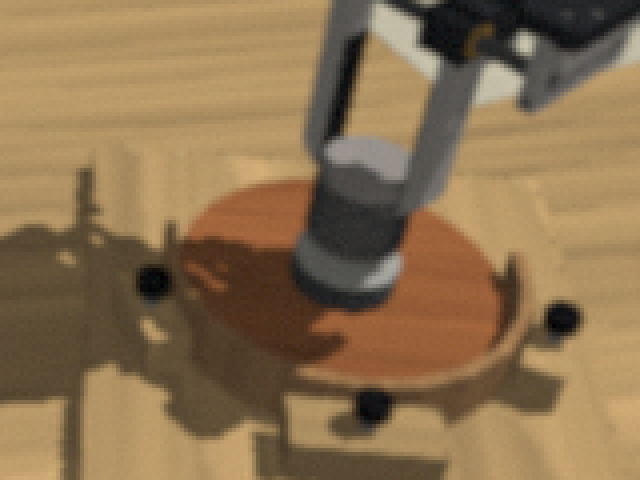

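```bash
cat > probe.py <<'E'
from h import *
import sys
x,y=.5281,.1376
def probe(yaw):
    if yaw is not None: robot.move_linear([x,y,.0905],velocity=.015,frame=Ry(yaw))
    hit=robot.move_linear([x,y,.0855],velocity=.015,threshold=4.5)
    st(f'{yaw} {hit}'); return hit
E
python3 - <<'E'
from probe import *
if probe(None): 
    probe(128)
E
```

```text
None False 14.03 [0.5281 0.1377 0.0855] [ 0.68 -0.68 -2.7 ] [ 0.01 -0.12  0.01] 0.045
```

No resistance 3.5 mm below the pin's height, so the keyway seems aligned already. I'll continue gently to where the washer should start pushing back.

```bash
python3 - <<'E'
from probe import *
print(robot.move_linear([x,y,.0818],velocity=.015,threshold=4.5)); robot.pause(.2); st('p')
E
```

```text
False
p 14.63 [0.5282 0.1376 0.0818] [ 0.4   0.56 -1.75] [-0.02 -0.14 -0.02] 0.0452
```

```bash
python3 - <<'E'
from probe import *
for z in (.0803,.079,.0775):
    h=robot.move_linear([x,y,z],velocity=.012,threshold=6); robot.pause(.1); st(f'{z} {h}')
    if h: break
cv2.imwrite('pics/p2.png',robot.grab_frame('scene')[140:260,340:500,::-1].repeat(4,0).repeat(4,1))
E
```

```text
0.0803 False 15.01 [0.5283 0.1377 0.0804] [ 0.24 -0.43  2.13] [-0.05 -0.27 -0.03] 0.0451
0.079 False 15.37 [0.5282 0.1377 0.0791] [1.41 0.87 3.11] [ 0.06 -0.4   0.09] 0.0449
0.0775 False 15.74 [0.5282 0.1377 0.0776] [1.23 0.28 3.55] [ 0.14 -0.51  0.01] 0.045
```

View pics/p2.png

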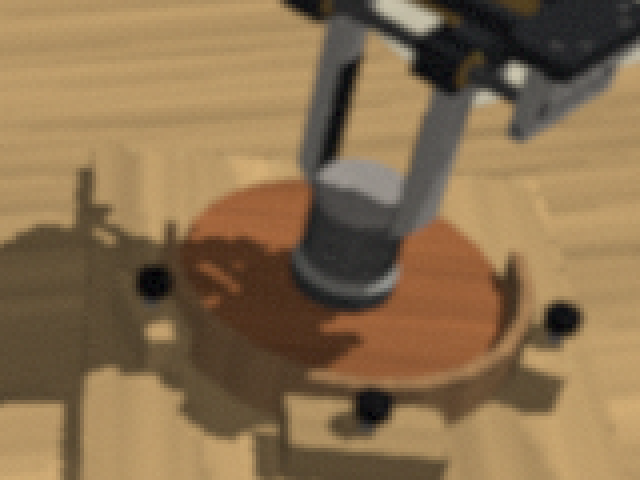

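The force profile fits the washer spring: 3–5 N, rising slowly from TCP z = 0.081. I'll push to a firm, gentle stop.

```bash
python3 - <<'E'
from probe import *
h=robot.move_linear([x,y,.0755],velocity=.012,threshold=8); robot.pause(.1); st(f'{h}')
h=robot.move_linear([x,y,.0725],velocity=.012,threshold=10); st(f'{h}'); robot.pause(.5); s=st('end'); print(s['tool_rot'].round(3))
for n in ('scene','wrist'):
    cv2.imwrite(f'pics/e_{n}.png',robot.grab_frame(n)[:,:,::-1])
im=cv2.imread('pics/e_scene.png'); crop(im,340,140,500,260,4,'pics/e1.png')
E
```

```text
False 16.21 [0.5282 0.1377 0.0755] [1.17 0.24 5.26] [ 0.11 -0.57 -0.04] 0.0454
True 16.43 [0.5283 0.1377 0.0748] [-2.71 -1.79 11.8 ] [-0.48  0.49 -0.06] 0.0451
end 16.93 [0.5283 0.1377 0.0748] [-2.14 -1.51 12.1 ] [-0.41  0.54 -0.01] 0.045
[[-0.5    0.866  0.   ]
 [ 0.866  0.5   -0.   ]
 [-0.     0.    -1.   ]]
```

View pics/e1.png

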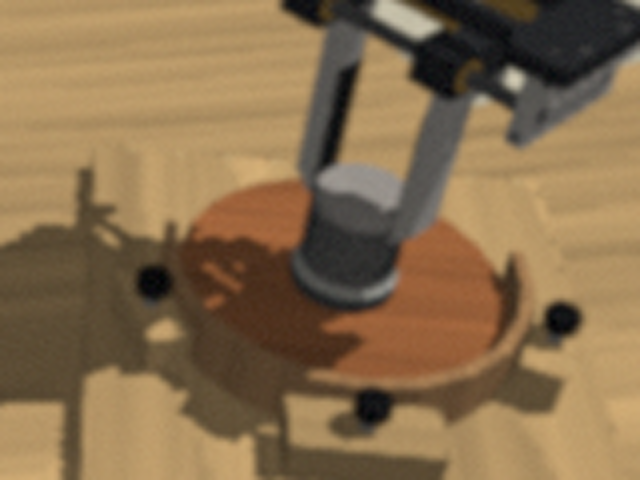

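View pics/e_wrist.png

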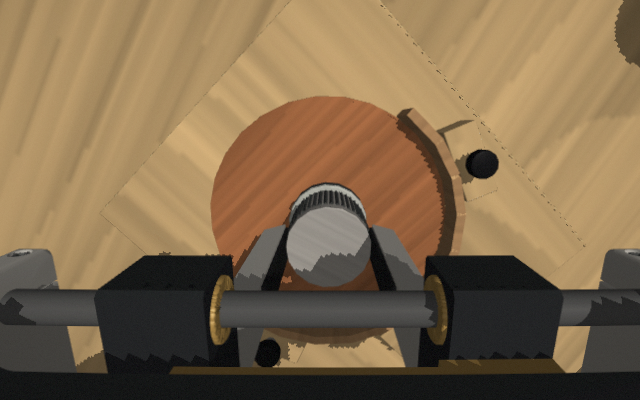

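The wrist view still shows the cap top at (329,246), so the cap hasn't slipped in the grip. The firm stop is at TCP z = 0.0748, against 0.075 expected, with about 14 N of push.

```bash
python3 - <<'E'
from h import *
st('final'); robot.sign_off()
E
```

```text
final 17.02 [0.5283 0.1377 0.0748] [-2.49 -1.55 11.58] [-0.45  0.59  0.06] 0.0451
the job is handed in; nothing more can be done
```

I put the cap over the stud and pushed it fully home. I handed the job in at 17.0 s with the gripper still holding the cap down.

- **Grip:** I used the fixed 30 N grip setting. The wrist view showed the cap within about 0.6 mm of the tool centre, with no slip by the end.
- **Turning:** I never had to turn the cap. At the angle I gripped it, a keyway was already in line with the pin, and the cap passed the pin's height with no resistance. I took that as the drop because there was no step in force there, and did not check it by twisting the cap.
- **Washer:** It began to push back close to the expected height (TCP about 0.081 m). The force then rose gently, about as the spring should.
- **Fully home:** A firm stop came at TCP 0.0748 m, against 0.075 m expected. The push is about 14 N including the cap's weight, against the washer's 8 N when flat. There is about 3 N of sideways force from a small misalignment.
- **Other things on the bench:** Nothing else looked touched or moved in the last scene and wrist pictures of the jig, but I did not take a final top view of the whole bench.

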